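# Pack up the free end of a clamped tube until it is snug

### The job

The tube in the bench vise is about to be sawn, so pack up the gap between its free end and the beam offcut standing under it. Slide the flat plates in under the tube one at a time, each lying square on the beam with its middle under the tube, until the gap left over is one the steel taper can close; then push the taper in on top, thin end first and straight, until it feels snug and takes the tube's load, without shifting the tube in the jaws. Leave unused plates flat on the bench clear of the beam, and do not disturb the can, spanner and tube offcut.

Things in the scene. Friction and masses are not known exactly. Their poses are not given: they have to be found in the camera images.
- vise: grey cast-iron bench vise bolted to the bench, 125 mm wide jaws, 155 mm high, about 380 mm long; origin at the centre of its round foot on the bench, under the tube's axis; x points from the fixed jaw to the moving jaw and handle (away from the robot), y along the jaws and the tube. Does not move
- tube: plain steel tube, 48 mm outside diameter, 440 mm long, gripped level in the vise; runs along y (the vise's y), free end at y = +70 mm. Origin on its axis, 280 mm along y from the vise's centre: its underside is 24 mm lower. Height varies: the gap from beam top to underside is 17 to 31 mm. Gripped firmly: it takes over 75 N upward to shift it in the jaws
- beam: offcut of H-section steel beam standing under the tube, at a right angle to it: 240 mm long (its x, parallel to the vise's x), 56 mm wide (y), 80 mm high, with a flat top. Origin at the centre of its underside. Heavy, does not move
- seat (a point): point on top of the beam straight under the tube's axis, mid-width: 40 mm along +x from the beam's middle, 80 mm above the bench. The beam's top reaches from 160 mm on the robot's side (-x) to 80 mm beyond the tube (+x). x along the beam away from the robot, y along the tube, z up
- plate0: loose flat steel packing plate, 190 x 50 x 8 mm, about 0.6 kg; one of three alike. Starts lying flat on the bench. Origin at the centre of its underside; x along its length, y across its width, z up through its thickness
- plate1: loose flat steel packing plate, 190 x 50 x 8 mm, about 0.6 kg; one of three alike. Starts lying flat on the bench. Origin at the centre of its underside; x along its length, y across its width, z up through its thickness
- plate2: loose flat steel packing plate, 190 x 50 x 8 mm, about 0.6 kg; one of three alike. Starts lying flat on the bench. Origin at the centre of its underside; x along its length, y across its width, z up through its thickness
- taper: loose solid steel wedge, 180 x 40 mm, 0.64 kg, flat below, top sloping evenly from 3 mm thick at the thin end (+x) to 20 mm at the thick end (-x), which has a hanging hole. Origin: centre of its underside; z up. Centre of mass about 23 mm from it towards -x. Closes gaps of about 6 to 16 mm. Friction about 0.6: it slides at about 4 N; pushed on to 12 to 20 N it jams and stays, snug
- can: grey spray can standing on the bench beyond the plates, 64 mm across, 190 mm high; origin at the centre of its foot; a bystander
- spanner: steel open-ended spanner lying flat on the bench between the vise and the beam, 160 mm long; origin at the middle of its length on the bench; a bystander
- offcut: short offcut of the same tube standing on end between the plates and the tube's free end, 48 mm across, 70 mm high; origin at the centre of its foot; a bystander
Mind the look-alikes: they are no part of the job. What is shaped like the plate2 but red is not meant. Several things look just like the taper: the one meant starts farthest to the robot's right.

How it is judged (in metres and radians):
On the way, in this order (a step that is already met when the one before it is completed fails the run):
1. the first plate lies home: flat and square (0.12 rad) on the beam, within 30 mm lengthwise and 15 mm sideways of the seat, the other plates and the taper still on the bench ((((y of plate0 in the frame of seat between -0.015 and 0.015 m and x of plate0 in the frame of seat between -0.03 and 0.03 m and angle between the x axis of plate0 and the x axis of seat, either way round below 0.12 rad and angle between plate0's own z axis and vertical below 0.025 rad and z of plate0 in the frame of seat between -0.004 and 0.022 m) and height (world z) of each of plate1, plate2, taper below 0.03 m) or ((y of plate1 in the frame of seat between -0.015 and 0.015 m and x of plate1 in the frame of seat between -0.03 and 0.03 m and angle between the x axis of plate1 and the x axis of seat, either way round below 0.12 rad and angle between plate1's own z axis and vertical below 0.025 rad and z of plate1 in the frame of seat between -0.004 and 0.022 m) and height (world z) of each of plate0, plate2, taper below 0.03 m) or ((y of plate2 in the frame of seat between -0.015 and 0.015 m and x of plate2 in the frame of seat between -0.03 and 0.03 m and angle between the x axis of plate2 and the x axis of seat, either way round below 0.12 rad and angle between plate2's own z axis and vertical below 0.025 rad and z of plate2 in the frame of seat between -0.004 and 0.022 m) and height (world z) of each of plate0, plate1, taper below 0.03 m))), for 0.2 s.
2. the taper lies straight and flat in the gap on top of the plates and is pressed against the tube with more than 2 N (contact force between tube and taper above 2 N and y of taper in the frame of seat between -0.015 and 0.015 m and x of taper in the frame of seat between -0.12 and 0.12 m and angle between the x axis of taper and the x axis of seat, either way round below 0.12 rad and angle between taper's own z axis and vertical below 0.025 rad and z of taper in the frame of seat between 0.004 and 0.045 m), for 0.3 s.
At the end, for the whole second after the job is handed in: Taper flat and straight (15 mm sideways, 0.12 rad) in the gap, bearing on the tube with over 2 N; each plate home (30 mm lengthwise, 15 mm sideways, 0.12 rad) or flat on the bench over 120 mm from the seat; tube shifted under 2 mm; all at rest (all of step 2 and distance of tube from where it was at the start of the episode below 0.002 m and ((y of plate0 in the frame of seat between -0.015 and 0.015 m and x of plate0 in the frame of seat between -0.03 and 0.03 m and angle between the x axis of plate0 and the x axis of seat, either way round below 0.12 rad and angle between plate0's own z axis and vertical below 0.025 rad and z of plate0 in the frame of seat between -0.004 and 0.022 m) or (height (world z) of plate0 below 0.03 m and angle between plate0's own z axis and vertical below 0.08 rad and horizontal distance between plate0 and seat above 0.12 m)) and ((y of plate1 in the frame of seat between -0.015 and 0.015 m and x of plate1 in the frame of seat between -0.03 and 0.03 m and angle between the x axis of plate1 and the x axis of seat, either way round below 0.12 rad and angle between plate1's own z axis and vertical below 0.025 rad and z of plate1 in the frame of seat between -0.004 and 0.022 m) or (height (world z) of plate1 below 0.03 m and angle between plate1's own z axis and vertical below 0.08 rad and horizontal distance between plate1 and seat above 0.12 m)) and ((y of plate2 in the frame of seat between -0.015 and 0.015 m and x of plate2 in the frame of seat between -0.03 and 0.03 m and angle between the x axis of plate2 and the x axis of seat, either way round below 0.12 rad and angle between plate2's own z axis and vertical below 0.025 rad and z of plate2 in the frame of seat between -0.004 and 0.022 m) or (height (world z) of plate2 below 0.03 m and angle between plate2's own z axis and vertical below 0.08 rad and horizontal distance between plate2 and seat above 0.12 m)) and linear speed of each of plate0, plate1, plate2, taper below 0.01 m/s); the robot touches nothing.
It fails at once if two of the plates and taper are carried off the bench at once (((height (world z) of plate1 above 0.03 m and horizontal distance between plate1 and seat above 0.13 m) and (height (world z) of plate0 above 0.03 m and horizontal distance between plate0 and seat above 0.13 m)) or ((height (world z) of plate2 above 0.03 m and horizontal distance between plate2 and seat above 0.13 m) and (height (world z) of plate0 above 0.03 m and horizontal distance between plate0 and seat above 0.13 m)) or ((height (world z) of plate2 above 0.03 m and horizontal distance between plate2 and seat above 0.13 m) and (height (world z) of plate1 above 0.03 m and horizontal distance between plate1 and seat above 0.13 m)) or ((height (world z) of taper above 0.03 m and horizontal distance between taper and seat above 0.13 m) and (height (world z) of plate0 above 0.03 m and horizontal distance between plate0 and seat above 0.13 m)) or ((height (world z) of taper above 0.03 m and horizontal distance between taper and seat above 0.13 m) and (height (world z) of plate1 above 0.03 m and horizontal distance between plate1 and seat above 0.13 m)) or ((height (world z) of taper above 0.03 m and horizontal distance between taper and seat above 0.13 m) and (height (world z) of plate2 above 0.03 m and horizontal distance between plate2 and seat above 0.13 m))).
It fails at once if the can, spanner or tube offcut is moved by more than 40 mm (distance of any of can, spanner, offcut from where it was at the start of the episode above 0.04 m).
It fails at once if the tube is shifted in the jaws by more than 4 mm (distance of tube from where it was at the start of the episode above 0.004 m).
It also fails if it takes over 72 s, if anything falls off the work surface, if the arm or the gripper's body presses on something with over 40 N, if the wrist force passes 120 N, or if a joint passes its speed limit or range.

### The arm

A 6-joint arm with a two-finger parallel gripper is mounted at the origin on the work surface. World frame = base frame: x ahead of the robot, y to its left, z up, the work surface at z = 0. Lengths are in m, angles in degrees, forces in N, time in s.
With the tool pointing down it reaches from about 0.325 to 0.85 m from the base axis. Payload 15.5 kg.
Tool frame: the origin (TCP) lies midway between the tips of the shut fingers; the grasp point (between the pads) lies 19 mm behind it; y points along the fingers, x is the direction in which the jaws open and shut, and the axes are right-handed (so a half turn about y gives the same grasp; the last joint's range is limited). The gripper opens to 91 mm and grips with 3 to 60 N. Pads are 32 mm wide; open, the fingers measure 118 mm over their backs; the gripper's body (76 mm by 178 mm) begins 60 mm behind the grasp point.
Start: joints at [-80.93, 28.281, 77.091, -0, 74.628, -5.472], TCP at [0.157, -0.605, 0.214] pointing down, gripper open.
Joint ranges: [-166.48, 166.48], [-47.26, 123.95], [12.59, 153.08], [-70.14, 250.14], [6.76, 159.57], [-176.63, 176.63]. Speed limits (degrees/s): [108.29, 108.29, 147.25, 172.46, 172.46, 172.46].

### API

Orientations are given as a 3x3 rotation matrix whose columns are the frame's x, y, z axes.
In Python, from bench import ctrl gives the robot as it stands. The module is installed in compiled form; this text tells all that it offers. Calls block until the motion is done:
- ctrl.goto(position, orientation): joint-space move of the TCP to a pose.
- ctrl.move_l(position, vel=0.15, ori=None, contact_N=None): straight line of the TCP; ori=None keeps the orientation; vel is the mean speed in m/s. With contact_N (N) it stops when the force on the tool has changed by that much, and returns True; else False.
- ctrl.movej(angles): joint-space move.
- ctrl.command_gripper(opening): opening from 0.0 (shut) to 1.0 (fully open); the grip force is fixed at half the most; returns when the fingers have stopped.
- ctrl.sleep(seconds).
- ctrl.ik(position, orientation): joint angles nearest the present ones, or None.
- ctrl.read_camera(name): name is "scene" or "top" or "wrist"; returns the picture (384x512x3 uint8, blue, green, red); there is no depth.
- ctrl.camera_params(name): a dict with "fx", "fy", "cx", "cy" (pixels), "pose" (4x4, takes a point from camera to world coordinates); the wrist camera has in their place "T_tool_cam" (4x4, takes a point from camera to tool coordinates, whose origin is the TCP and whose axes are the tool frame's). Camera axes: x right, y up, looking along -z (the intrinsics and any distortion apply to the point x, -y, -z); pixel columns grow to the right and rows downward; lengths in m; the calibration is good to about 2 mm. A picture is of the moment at which its call begins: read the wrist's pose just before it. camera_params takes no time and is no camera call.
A pose or a line that the arm cannot do raises ctrl.MotionError and nothing moves.
- ctrl.sign_off(): hands the job in, once; it reports no verdict.
Readings, each from a call of its own:
- ctrl.current_t(): time.
- ctrl.current_q(): joint angles.
- ctrl.current_dq(): joint speeds.
- ctrl.current_effort(): joint torques, N m.
- ctrl.current_tool_pos(): TCP position.
- ctrl.current_eef_rot(): TCP orientation.
- ctrl.current_contact_force(): force on the tool from outside, world axes, zero at the start.
- ctrl.current_wrist_torque(): the same for the moment, N m.
- ctrl.current_grip_width(): opening from 0.0 (shut) to 1.0 (fully open).
Only numpy, scipy, OpenCV 4.12 (cv2) and the standard library are available. Lean on these libraries where they do the work, as an engineer would, in place of code of your own. Each camera call takes 0.05 s, during which the arm holds its last target.

## Working session

There is one attempt and no reset: what is moved stays moved. The work goes in short steps, each a Python script; the robot and the scene stay as the last script left them, time stands still between calls to the robot, and variables do not carry over. Pictures are saved under pics/ and viewed, and the job is handed in when it is done.

```bash
mkdir -p pics; ls
python3 - <<'E'
from bench import ctrl
import cv2,numpy as np
np.set_printoptions(precision=4,suppress=True)
for n in ["scene","top","wrist"]:
    p=ctrl.camera_params(n); print(n,p)
    cv2.imwrite(f"pics/{n}0.png",ctrl.read_camera(n))
print(ctrl.current_t(),ctrl.current_tool_pos(),ctrl.current_eef_rot(),ctrl.current_grip_width())
E
```

```text
pics
scene {'fx': 387.7106646997101, 'fy': 387.7106646997101, 'cx': 258.30394064009204, 'cy': 188.37054042008134, 'pose': array([[ 0.8777, -0.3235,  0.3536,  0.9429],
       [ 0.4791,  0.6088, -0.6323, -0.7784],
       [-0.0107,  0.7244,  0.6893,  1.0499],
       [ 0.    ,  0.    ,  0.    ,  1.    ]])}
top {'fx': 488.03119463194906, 'fy': 488.03119463194906, 'cx': 258.9732920631176, 'cy': 186.05298001327287, 'pose': array([[ 0.0211,  0.9979, -0.0605,  0.3595],
       [-0.9997,  0.0205, -0.0102,  0.0729],
       [-0.009 ,  0.0607,  0.9981,  1.7511],
       [ 0.    ,  0.    ,  0.    ,  1.    ]])}
wrist {'fx': 315.49954711214065, 'fy': 315.49954711214065, 'cx': 259.0437470737867, 'cy': 191.09647448988034, 'T_tool_cam': array([[ 1.    , -0.0007, -0.0004, -0.0012],
       [-0.0001,  0.2753, -0.9614, -0.1714],
       [ 0.0008,  0.9614,  0.2753,  0.0777],
       [ 0.    ,  0.    ,  0.    ,  1.    ]])}
0.15 [ 0.1569 -0.6047  0.2135] [[ 0.2511 -0.0002  0.968 ]
 [-0.968   0.0009  0.2511]
 [-0.0009 -1.      0.0001]] 0.9987987611898008
```

View pics/scene0.png

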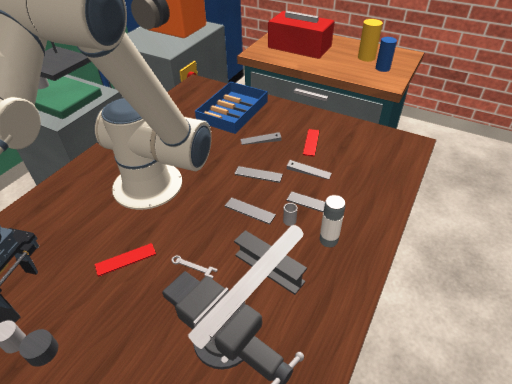

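View pics/top0.png

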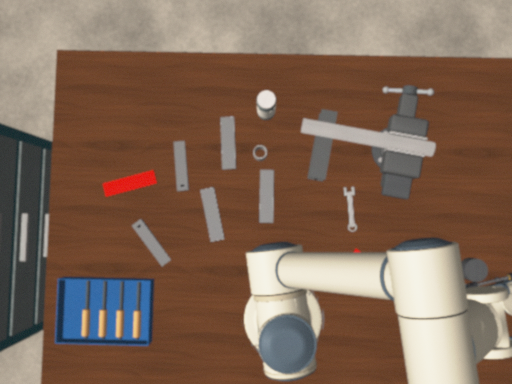

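View pics/wrist0.png

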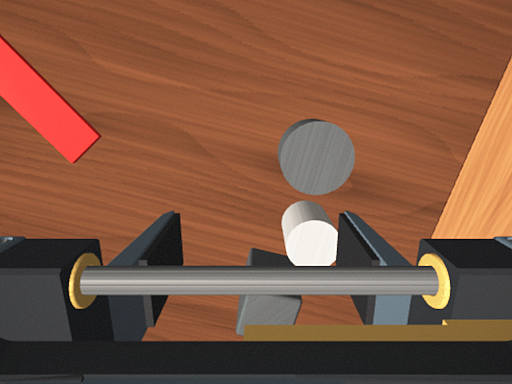

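```bash
cat > h.py <<'E'
from bench import ctrl
import cv2,numpy as np
np.set_printoptions(precision=4,suppress=True)
def crop(im,r,s,name):
    x0,y0,x1,y1=r
    cv2.imwrite(f"pics/{name}.png",cv2.resize(im[y0:y1,x0:x1],None,fx=s,fy=s,interpolation=cv2.INTER_CUBIC))
def ray(pix,p,pose=None):
    P=p["pose"] if pose is None else pose
    u=np.atleast_2d(pix).astype(float)
    d=np.c_[(u[:,0]-p["cx"])/p["fx"],-(u[:,1]-p["cy"])/p["fy"],-np.ones(len(u))]
    return P[:3,3],d@P[:3,:3].T
def onplane(pix,p,z,pose=None):
    o,d=ray(pix,p,pose)
    return o+d*((z-o[2])/d[:,2])[:,None]
def wpose():
    T=np.eye(4);T[:3,:3]=ctrl.current_eef_rot();T[:3,3]=ctrl.current_tool_pos()
    return T@ctrl.camera_params("wrist")["T_tool_cam"]
def down(a):
    # jaw axis x at yaw a (rad), tool y down
    x=np.array([np.cos(a),np.sin(a),0]);y=np.array([0,0,-1.])
    return np.c_[x,y,np.cross(x,y)]
def proj(X,p,pose=None):
    P=p["pose"] if pose is None else pose
    c=(np.atleast_2d(X)-P[:3,3])@P[:3,:3]
    return np.c_[p["cx"]+p["fx"]*c[:,0]/-c[:,2],p["cy"]-p["fy"]*c[:,1]/-c[:,2]]
E
python3 - <<'E'
from h import *
t=cv2.imread("pics/top0.png");s=cv2.imread("pics/scene0.png")
crop(t,(90,80,460,290),2.15,"topc");crop(s,(160,120,360,350),2.6,"scc")
p=ctrl.camera_params("top")
hsv=cv2.cvtColor(t,cv2.COLOR_BGR2HSV)
m=((hsv[...,1]<60)&(hsv[...,2]>70)).astype(np.uint8)
m[:60]=0;m[:,:60]=0
n,l,st,c=cv2.connectedComponentsWithStats(m)
for i in range(1,n):
    if st[i,4]>150:
        cs,_=cv2.findContours((l==i).astype(np.uint8),0,1); r=cv2.minAreaRect(cs[0])
        b=onplane(cv2.boxPoints(r),p,0.008)[:,:2]
        e1=b[1]-b[0];e2=b[2]-b[1]
        if np.linalg.norm(e2)>np.linalg.norm(e1):e1,e2=e2,e1
        print(c[i],st[i,4],"ctr",b.mean(0),"L",np.linalg.norm(e1),"W",np.linalg.norm(e2),"ang",np.degrees(np.arctan2(e1[1],e1[0])))
E
```

```text
[378.1685 142.7107] 6298 ctr [ 0.6297 -0.2978] L 0.4820030374240362 W 0.4079320749450843 ang -86.73255595146783
[265.6045 104.1025] 488 ctr [0.7611 0.0734] L 0.10608339393597623 W 0.06880171442666945 ang -178.90473247796453
[227.6865 142.5767] 756 ctr [0.6202 0.2068] L 0.1917479678221349 W 0.052129907808578124 ang -176.7227892137427
[180.5627 165.8017] 590 ctr [0.5337 0.3738] L 0.17929420933055615 W 0.04367998942627372 ang -174.29897424115077
[266.1541 196.2876] 772 ctr [0.4304 0.0649] L 0.18591897051483086 W 0.05018853838462692 ang -178.89048275829143
[211.799  214.0013] 781 ctr [0.362  0.2571] L 0.1917276031323875 W 0.05195592481173428 ang -167.18167023575722
[350.2983 207.7695] 295 ctr [ 0.3904 -0.2337] L 0.15799623937112 W 0.03939069518448706 ang -176.38142992293513
[150.8025 241.9283] 628 ctr [0.2575 0.4713] L 0.18397279998704513 W 0.044075761199127164 ang -142.09887972179254
[379.839  306.9705] 25422 ctr [ 0.0342 -0.334 ] L 0.9450247146350256 W 0.4971799957276508 ang -88.76516457998008
```

View pics/topc.png

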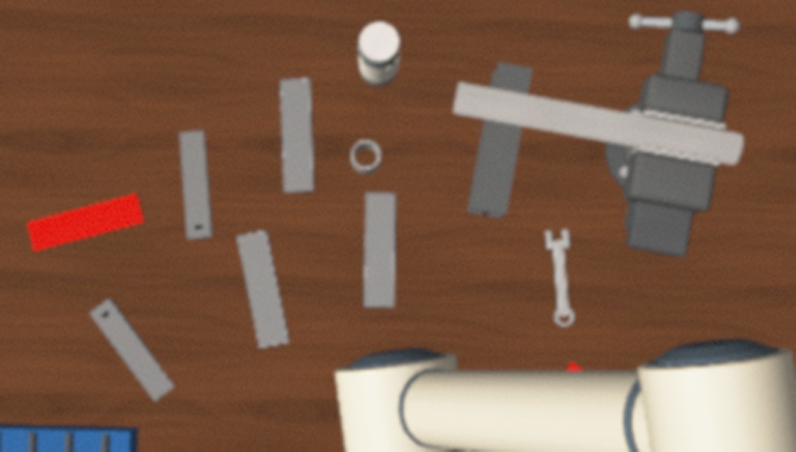

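View pics/scc.png

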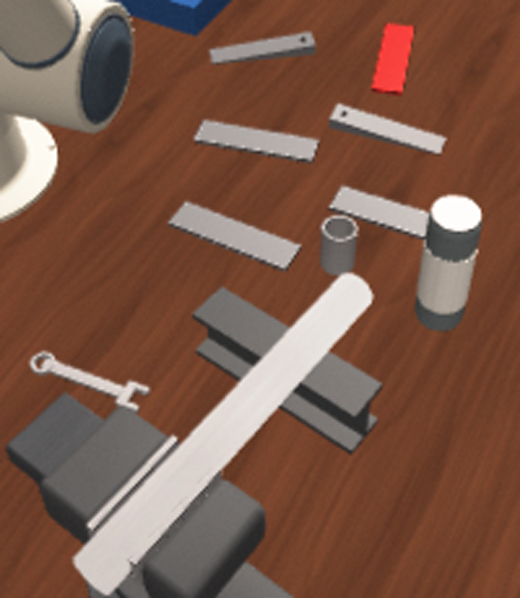

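Run:
```python
from h import *
t=cv2.imread("pics/top0.png");p=ctrl.camera_params("top")
# approximate beam top corners from crop
c=np.array([[500,63],[531,68],[507,217],[468,212]])/2.15+[90,80]
b=onplane(c,p,0.08);print(b[:,:2])
m=(b[0]+b[1])/2-(b[2]+b[3])/2;print("beam L",np.linalg.norm(m),"ang",np.degrees(np.arctan2(m[1],m[0])),b.mean(0))
# tube corners
c=np.array([[458,82],[742,134],[738,164],[454,112]])/2.15+[90,80]
b=onplane(c,p,0.125);print(b[:,:2])
m=(b[0]+b[3])/2-(b[2]+b[1])/2;print("tube L",np.linalg.norm(m),"ang",np.degrees(np.arctan2(m[1],m[0])))
# scene view: beam near corners
hs=cv2.imread("pics/scene0.png");crop(hs,(215,215,325,300),7,"bc");crop(t,(285,95,445,200),5,"tb")
print(ctrl.ik([0.55,-.13,.35],down(np.radians(-97))),ctrl.ik([0.55,-.13,.35],down(np.radians(83))))
```

```text
[[ 0.7314 -0.1243]
 [ 0.7242 -0.1742]
 [ 0.4832 -0.1387]
 [ 0.4899 -0.0765]]
beam L 0.24480260605492624 ang -9.794408532621466 [ 0.6071 -0.1284  0.08  ]
[[ 0.69   -0.0537]
 [ 0.6168 -0.4965]
 [ 0.5697 -0.4903]
 [ 0.6426 -0.0482]]
tube L 0.44842322616717006 ang 80.62624808177678
[-19.3521  17.48    73.3085  -0.      89.2115  77.6479] [ -19.3521   17.48     73.3085   -0.       89.2115 -102.3521]
```

View pics/tb.png

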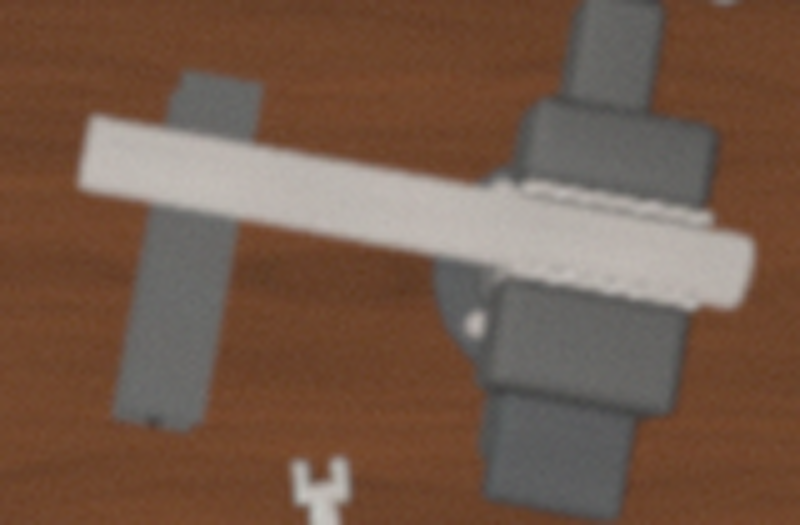

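View pics/bc.png

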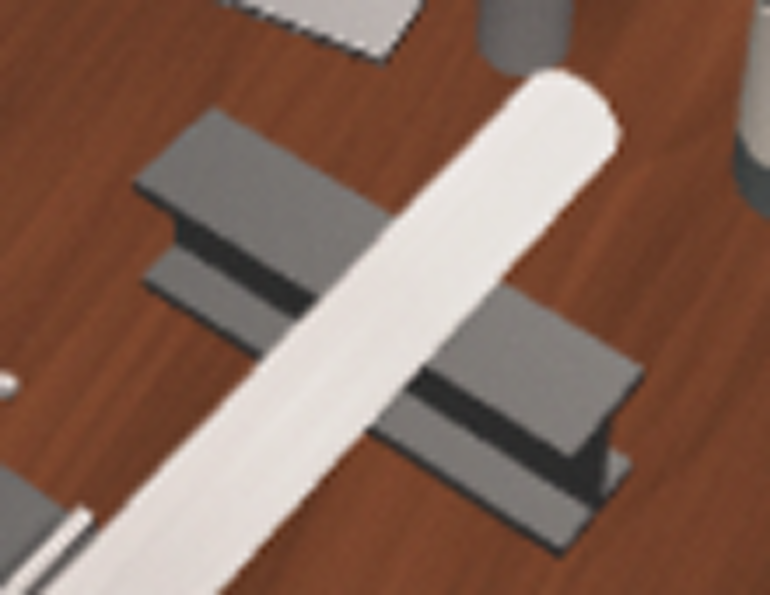

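Run:
```python
from h import *
p=ctrl.camera_params("scene")
c=np.array([[213,108],[137,182],[572,456],[643,373]])/7+215
b=onplane(c,p,0.08);print(b[:,:2]);m=(b[2]+b[3]-b[0]-b[1])/2;print(np.linalg.norm(m),np.degrees(np.arctan2(m[1],m[0])),b.mean(0), np.linalg.norm(b[0]-b[1]))
ctrl.goto([0.63,-.13,.38],down(np.radians(-99.4)))
print(ctrl.current_t())
ctrl.command_gripper(0.0)
print(ctrl.current_t(),ctrl.current_q())
W=wpose();im=ctrl.read_camera("wrist");np.save("W1.npy",W)
cv2.imwrite("pics/wrist1.png",im)
cv2.imwrite("pics/top1.png",ctrl.read_camera("top"))
```

```text
[[ 0.5036 -0.083 ]
 [ 0.4951 -0.1372]
 [ 0.729  -0.1756]
 [ 0.7386 -0.1239]]
0.23777500046620556 -9.609534978732949 [ 0.6166 -0.1299  0.08  ] 0.05485329878715045
2.6
3.9667 [-16.9747  24.1641  58.5872  -0.      97.249   82.4238]
```

View pics/wrist1.png

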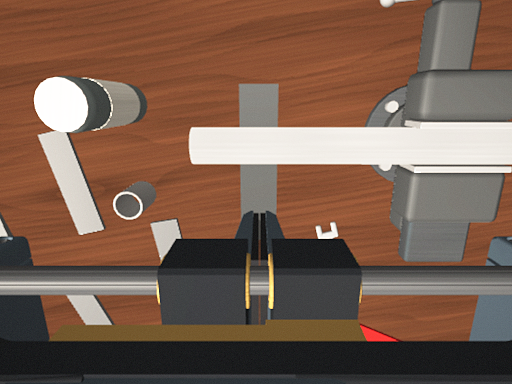

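View pics/top1.png

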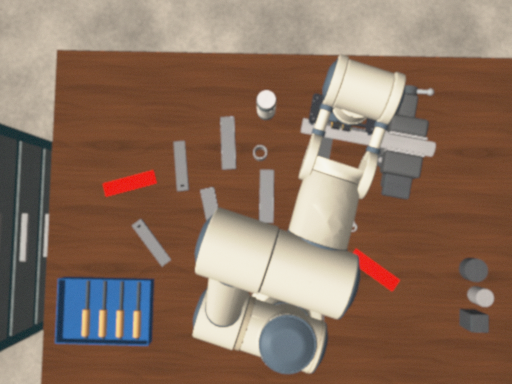

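Run:
```python
from h import *
im=cv2.imread("pics/wrist1.png");crop(im,(180,70,330,240),4.5,"w1c")
g=cv2.cvtColor(im,cv2.COLOR_BGR2HSV)[...,1].astype(int); 
for r in (95,110,120,172,185,200): print(r,g[r,232:284:1].tolist())
```

```text
95 [157, 159, 158, 157, 159, 166, 135, 42, 5, 7, 15, 13, 13, 16, 13, 16, 17, 16, 16, 18, 15, 15, 15, 18, 18, 13, 15, 13, 17, 15, 14, 14, 15, 13, 14, 15, 15, 13, 11, 13, 14, 15, 17, 9, 13, 13, 93, 176, 163, 154, 153, 155]
110 [156, 151, 159, 161, 152, 166, 150, 61, 4, 15, 16, 15, 13, 15, 20, 15, 17, 19, 13, 13, 17, 20, 17, 15, 13, 11, 17, 20, 15, 13, 15, 16, 13, 17, 17, 15, 17, 11, 16, 16, 16, 15, 15, 11, 6, 35, 125, 169, 158, 153, 158, 156]
120 [159, 157, 157, 158, 160, 160, 171, 81, 14, 11, 17, 13, 11, 13, 17, 20, 13, 15, 13, 13, 13, 13, 11, 13, 15, 11, 15, 17, 15, 13, 15, 15, 13, 17, 16, 18, 17, 19, 21, 13, 17, 17, 15, 17, 6, 52, 155, 168, 156, 164, 159, 162]
172 [160, 165, 157, 161, 154, 158, 159, 151, 69, 10, 12, 14, 12, 13, 15, 16, 16, 10, 16, 12, 17, 12, 10, 17, 10, 14, 14, 16, 12, 12, 15, 18, 12, 14, 16, 14, 13, 16, 15, 12, 17, 17, 8, 10, 36, 128, 172, 159, 162, 160, 158, 157]
185 [155, 159, 158, 160, 157, 161, 157, 171, 89, 8, 8, 14, 12, 14, 12, 13, 16, 16, 14, 16, 17, 16, 20, 19, 14, 18, 15, 18, 16, 15, 19, 22, 19, 14, 14, 17, 13, 16, 21, 14, 21, 14, 18, 6, 59, 151, 163, 164, 158, 159, 158, 162]
200 [166, 157, 152, 157, 157, 158, 159, 170, 113, 29, 14, 17, 16, 18, 14, 18, 19, 19, 12, 19, 18, 18, 16, 16, 14, 16, 12, 10, 12, 12, 20, 12, 14, 16, 18, 10, 16, 16, 14, 14, 16, 12, 8, 8, 57, 176, 164, 158, 160, 152, 163, 158]
```

View pics/w1c.png

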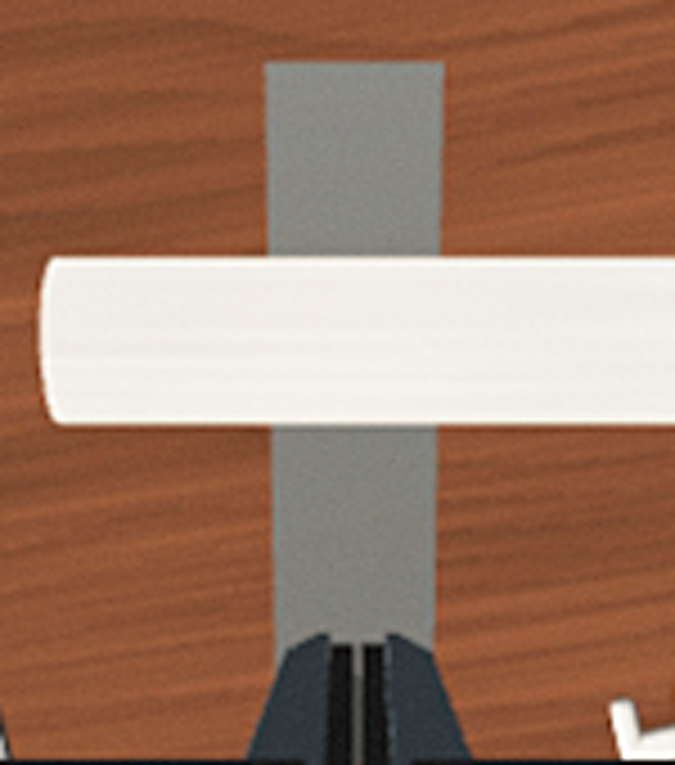

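Run:
```python
from h import *
W=np.load("W1.npy");p=ctrl.camera_params("wrist")
L=onplane([[238.9,95],[240.3,200]],p,.08,W);R=onplane([[278.1,95],[276.4,200]],p,.08,W)
for e in (L,R):
    d=e[0]-e[1];print(e[:,:2],np.degrees(np.arctan2(d[1],d[0])))
print("width",np.linalg.norm(L[0]-R[0]),np.linalg.norm(L[1]-R[1]))
F=onplane([[258,83.8]],p,.08,W);print("far",F)
# tube angle
A=onplane([[210,127.1],[320,127.2],[210,164.2],[320,164.2]],p,.13,W);d1=A[0]-A[1];d2=A[2]-A[3];print(np.degrees(np.arctan2(d1[1],d1[0])),np.degrees(np.arctan2(d2[1],d2[0])))
# tube: two tangent rays at col 258 -> axis; perpendicular plane through camera: in-plane, bisector & known radius
o,dd=ray([[258,127.1],[258,164.2]],p,W);u=dd/np.linalg.norm(dd,axis=1)[:,None]
h=np.arccos(u[0]@u[1])/2;D=.024/np.sin(h);bi=u.sum(0)/np.linalg.norm(u.sum(0));print("axis pt",o+bi*D)
```

```text
[[ 0.7189 -0.1146]
 [ 0.5636 -0.0884]] -9.561451607513293
[[ 0.7097 -0.1699]
 [ 0.5544 -0.1442]] -9.369942313339289
width 0.05603696830256889 0.056563081600145476
far [[ 0.7294 -0.144   0.08  ]]
80.59557907369941 80.64641899942987
axis pt [ 0.6506 -0.1311  0.1379]
```

```bash
cat >> h.py <<'E'
TH=np.radians(-9.45); UX=np.array([np.cos(TH),np.sin(TH),0]); UY=np.array([-np.sin(TH),np.cos(TH),0])
SEAT=np.array([0.6505,-0.131,0.08])
def S(x,y,z): return SEAT+UX*x+UY*y+np.array([0,0,z])
RB=down(TH-np.pi/2)
E
python3 - <<'E'
from h import *
t=ctrl.current_t()
ctrl.goto(S(0,0,0.087),RB);print(ctrl.current_t()-t)
r=ctrl.move_l(S(0,0,0.058),vel=0.025,contact_N=3)
print(r,ctrl.current_tool_pos(),ctrl.current_contact_force(),ctrl.current_t())
ctrl.move_l(S(0,0,0.1),vel=0.15)
ctrl.command_gripper(0.9)
print(ctrl.current_t(),ctrl.current_contact_force())
E
```

```text
0.8666
True [ 0.6508 -0.1311  0.159 ] [-0.3878  0.4128  8.0732] 5.4833
7.05 [0.2095 0.2349 0.3575]
```

```bash
cat >> h.py <<'E'
def pick(c,ang,off,zt=0.0025,zl=0.16):
    a=np.radians(ang);u=np.array([np.cos(a),np.sin(a),0]);R=down(a-np.pi/2)
    g=np.array([c[0],c[1],0])+u*off
    ctrl.goto(g+[0,0,.07],R)
    ctrl.move_l(g+[0,0,zt],vel=.12)
    ctrl.command_gripper(0.0)
    print("grip w",ctrl.current_grip_width(),ctrl.current_tool_pos(),ctrl.current_t())
    ctrl.move_l(g+[0,0,zl],vel=.25)
E
python3 - <<'E'
from h import *
ctrl.move_l(S(0,0,0.16),vel=.3)
pick((0.4304,0.0649),1.1,-57)if 0 else pick((0.4304,0.0649),1.1,-.055)
print(ctrl.current_t(),ctrl.current_contact_force())
ctrl.goto(S(-.190,0,.08),RB)
print(ctrl.current_t(),ctrl.current_tool_pos())
cv2.imwrite("pics/s2.png",ctrl.read_camera("scene"));W=wpose();np.save("W2.npy",W);w=ctrl.read_camera("wrist");cv2.imwrite("pics/w2.png",w)
crop(cv2.imread("pics/s2.png"),(160,150,360,320),3.5,"s2c")
E
```

```text
grip w 0.5407453850029135 [0.3754 0.0639 0.0027] 10.1167
10.9 [-0.2779  0.9281 -6.9169]
11.6667 [ 0.4623 -0.1     0.1585]
```

View pics/s2c.png

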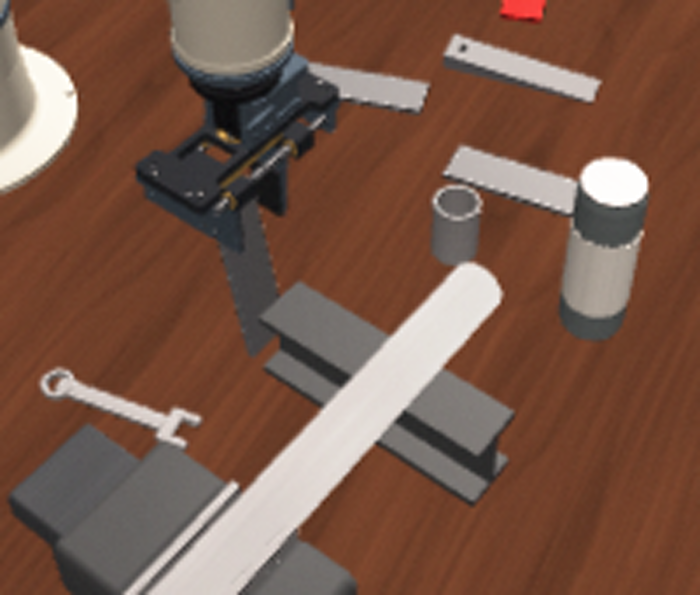

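View pics/w2.png

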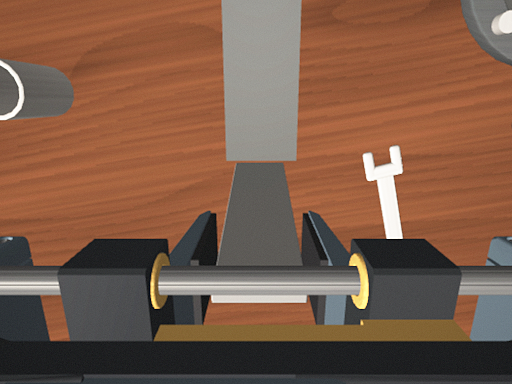

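Run:
```python
from h import *
t=ctrl.current_t()
ctrl.move_l(S(-.190,0,.158),vel=.3)
T=-0.045;L=.150
path=[]
for ph,de in ((7,.008),(22,.008),(38,.005),(54,.003),(68,.002),(80,.001),(90,0)):
    a=np.radians(ph);path.append(S(T-(L+de)*np.sin(a),0,(L+de)*np.cos(a)+.0025))
ctrl.move_l(path[0],vel=.3)
for q in path[1:]:
    r=ctrl.move_l(q,vel=.12,contact_N=14)
    print(r,ctrl.current_contact_force())
    if r: break
print(ctrl.current_t()-t,ctrl.current_t())
s=ctrl.read_camera("scene");crop(s,(160,150,360,320),3.5,"s3c")
cv2.imwrite("pics/w3.png",ctrl.read_camera("wrist"))
```

```text
True [0.5603 0.5332 1.4267]
1.1832999999999991 12.95
```

View pics/s3c.png

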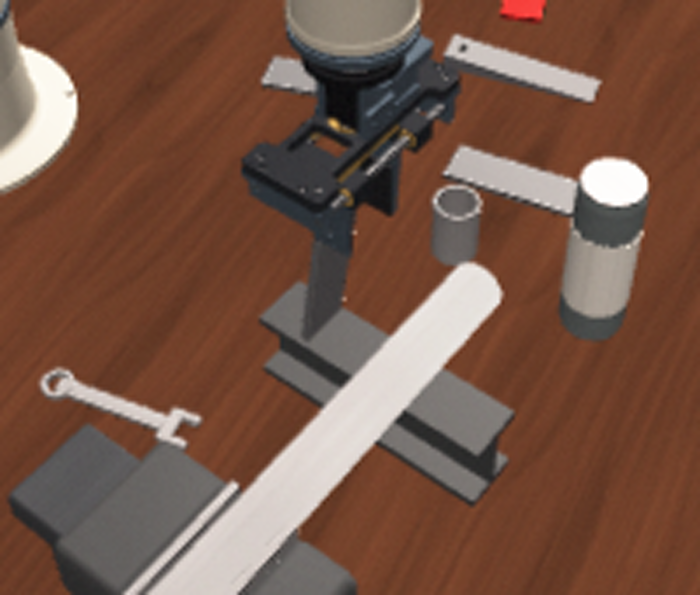

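View pics/w3.png

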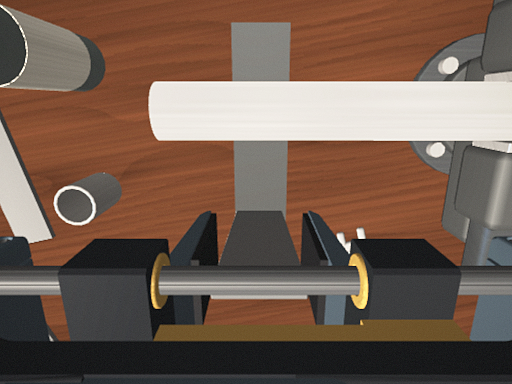

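Run:
```python
from h import *
t=ctrl.current_t()
P=ctrl.current_tool_pos()-SEAT;gx,gz=P@UX,P[2];print(gx,P@UY,gz)
h=gz-.0025
phi0=np.arccos(min(1,h/.15)) ;L=.15
T=gx+L*np.sin(phi0);print("phi0",np.degrees(phi0),"tip",T)
off=0
# slide straight back/down, tip allowed to drag; arc shifted slightly back
for k,ph in enumerate((22,35,50,65,78,90)):
    a=np.radians(max(ph,np.degrees(phi0)+5 if k==0 else 0))
    r=ctrl.move_l(S(T-.004-L*np.sin(a),0,L*np.cos(a)+.0025),vel=.12,contact_N=20)
    print(r,ctrl.current_contact_force())
    if r: break
print(ctrl.current_t()-t,ctrl.current_t())
s=ctrl.read_camera("scene");crop(s,(160,150,360,320),3.5,"s4c")
cv2.imwrite("pics/w4.png",ctrl.read_camera("wrist"))
```

```text
-0.06842591055178816 0.0001215091016878566 0.15782539469243423
phi0 0.0 tip -0.06842591055178816
True [1.1183 0.1367 4.2808]
0.21669999999999945 13.2667
```

View pics/s4c.png

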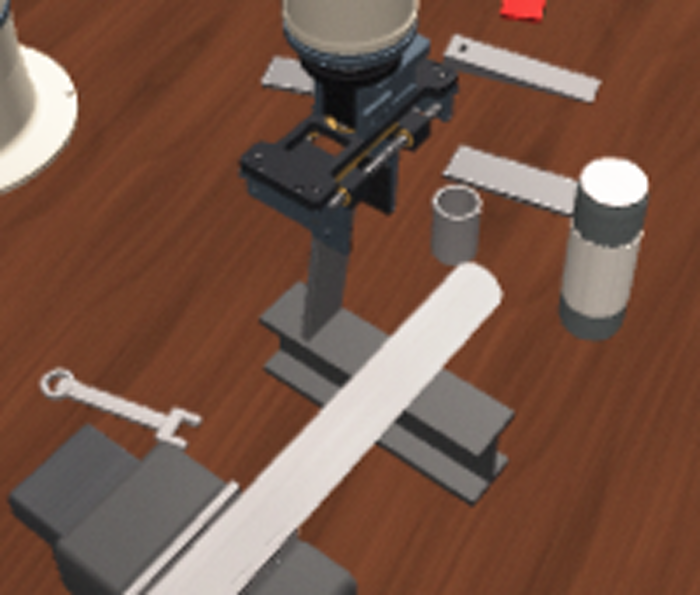

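View pics/w4.png

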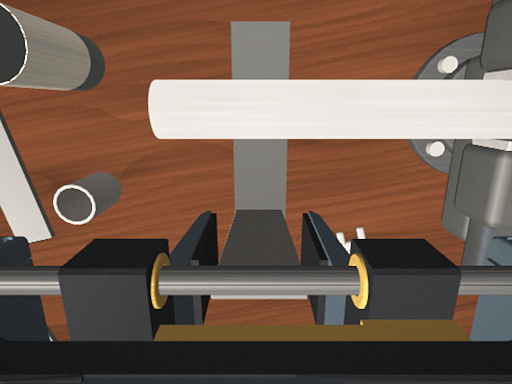

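Run:
```python
from h import *
t=ctrl.current_t()
ctrl.sleep(.1);print(ctrl.current_contact_force(),ctrl.current_tool_pos()-SEAT)
P=ctrl.current_tool_pos()-SEAT;gx,gz=P@UX,P[2];print(gx,gz)
T=gx+.02
L=.15
for ph,de in ((20,.006),(38,.004),(54,.003),(68,.002),(80,.001),(90,0)):
    a=np.radians(ph)
    r=ctrl.move_l(S(T-(L+de)*np.sin(a),0,(L+de)*np.cos(a)+.0025),vel=.10,contact_N=45)
    print(ph,r,ctrl.current_contact_force())
    if r: break
    if ph==38: crop(ctrl.read_camera("scene"),(160,150,360,320),3.5,"s5a")
print(ctrl.current_t()-t,ctrl.current_t())
s=ctrl.read_camera("scene");crop(s,(160,150,360,320),3.5,"s5c")
cv2.imwrite("pics/w5.png",ctrl.read_camera("wrist"))
```

```text
[ 1.3349 -0.5365  5.9296] [-0.0693  0.0114  0.158 ]
-0.07024091637914055 0.1579592268128236
20 False [-0.2544  1.6401 29.1043]
38 False [-0.7762  0.2126 -0.2094]
54 False [0.2983 0.0693 0.1323]
68 False [0.4191 0.0147 0.3216]
80 False [0.3135 0.0271 0.4487]
90 False [-0.0671  0.2721  0.6077]
3.2583 16.625
```

View pics/s5c.png

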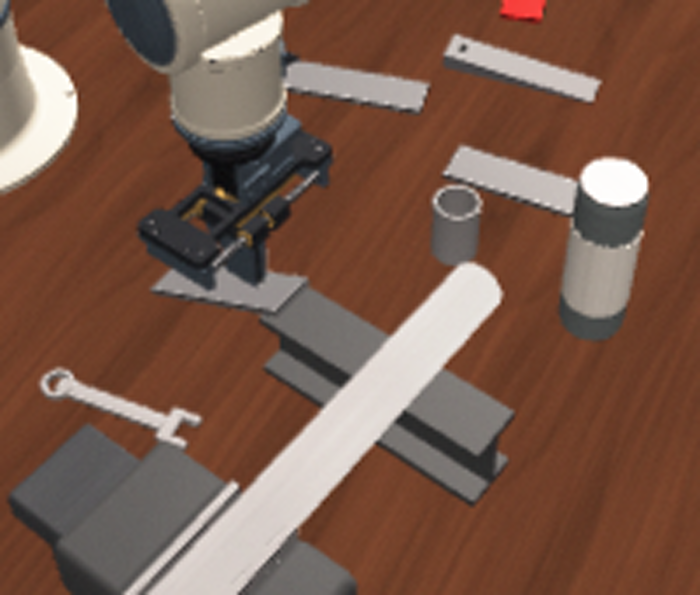

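View pics/w5.png

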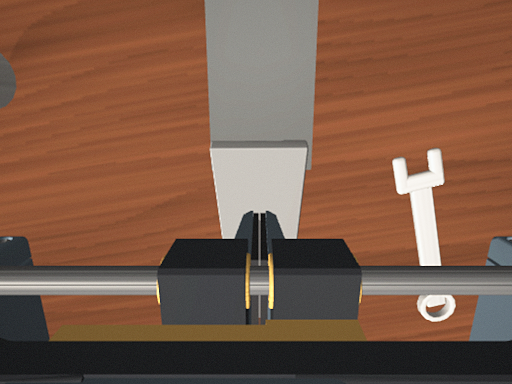

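Run:
```python
from h import *
ctrl.move_l(S(-.245,0,.26),vel=.3)
ctrl.command_gripper(0.85)
W=wpose();np.save("W6.npy",W);w=ctrl.read_camera("wrist");cv2.imwrite("pics/w6.png",w)
s=ctrl.read_camera("scene");cv2.imwrite("pics/s6.png",s);crop(s,(190,180,310,270),6.5,"s6c")
print(ctrl.current_t())
```

```text
19.075
```

View pics/s6c.png

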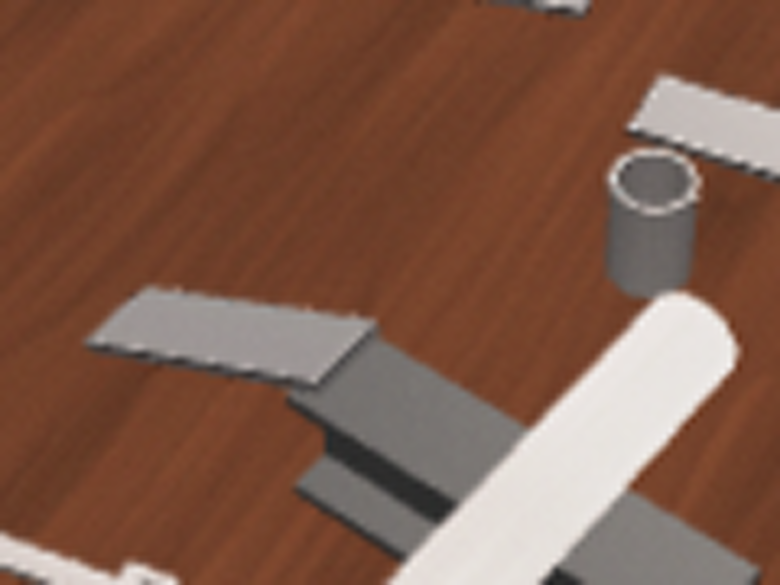

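View pics/w6.png

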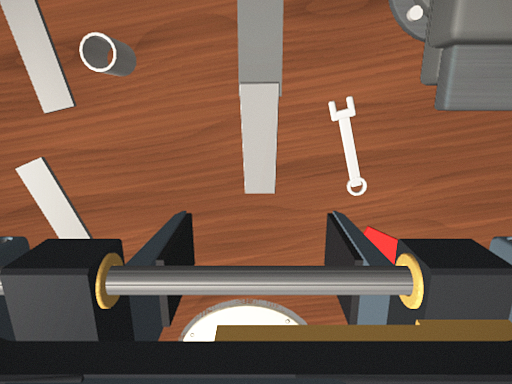

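Run:
```python
from h import *
im=cv2.imread("pics/w6.png")
g=cv2.cvtColor(im,cv2.COLOR_BGR2GRAY)
cr=np.array([[240.3,82.5],[279.3,83],[244.8,193.2],[274.8,193.2]],np.float32)
W=np.load("W6.npy");pw=ctrl.camera_params("wrist");ps=ctrl.camera_params("scene")
sc=np.array([[376,320],[318,384],[148,288],[88,343]])/6.5+[190,180]
o1,d1=ray(cr,pw,W);o2,d2=ray(sc,ps)
X=[]
for a,b in zip(d1,d2):
    A=np.c_[a,-b];s=np.linalg.lstsq(A,o2-o1,rcond=None)[0]
    p,q=o1+a*s[0],o2+b*s[1];X.append((p+q)/2);print(X[-1],"gap",np.linalg.norm(p-q))
X=np.array(X)
f=(X[0]+X[1])/2;r=(X[2]+X[3])/2;d=f-r;print("L",np.linalg.norm(d),"yaw",np.degrees(np.arctan2(d[1],d[0])),"pitch",np.degrees(np.arcsin(d[2]/np.linalg.norm(d))))
print("front in S",(f-SEAT)@UX,(f-SEAT)@UY,f[2],"rear",(r-SEAT)@UX,(r-SEAT)@UY,r[2],np.linalg.norm(X[0]-X[1]))
```

```text
[ 0.5129 -0.0831  0.0912] gap 0.0004177772539304636
[ 0.5058 -0.1309  0.0888] gap 0.0036816866268317397
[ 0.3446 -0.0535 -0.0048] gap 0.004895686855707656
[ 0.338  -0.1035 -0.0023] gap 0.006887003793385315
L 0.19441631252248406 yaw -9.618556941638557 pitch 28.76114052484948
front in S -0.1431896499031498 0.000512453975364445 0.08997589609006719 rear -0.31362070972801714 0.001013842058805399 -0.0035693070568737773 0.04838742043558845
```

Run:
```python
from h import *
p=np.radians(28)
R=np.eye(3)
n=UX*(-np.sin(p))+np.array([0,0,np.cos(p)]);u=UX*np.cos(p)+np.array([0,0,np.sin(p)])
x=RB[:,0];y=-n;R=np.c_[x,y,np.cross(x,y)]
g=S(-.226,.0005,-.0354)+n*.0015
print(ctrl.ik(g+n*.06,R),ctrl.ik(g,R),ctrl.current_q())
ctrl.goto(g+n*.06,R)
ctrl.move_l(g,vel=.1)
ctrl.command_gripper(0.0)
print("w",ctrl.current_grip_width(),ctrl.current_t())
ctrl.move_l(g+[0,0,.08],vel=.15)
ctrl.move_l(S(-.20,0,.06),vel=.12,ori=RB)
print(ctrl.current_t(),ctrl.current_contact_force())
W=wpose();np.save("W7.npy",W);w=ctrl.read_camera("wrist");cv2.imwrite("pics/w7.png",w)
s=ctrl.read_camera("scene");cv2.imwrite("pics/s7.png",s);crop(s,(180,160,320,270),5,"s7c")
```

```text
[-28.7637  21.4767 138.9304 128.0001  11.3642 -55.746 ] [-26.7424  33.5099 138.641  156.6642  20.6275 -83.3833] [-20.751    4.095   92.1828   0.0597  83.294   78.6844]
w 0.544425706588434 22.575Traceback (most recent call last):
  File "<stdin>", line 13, in <module>
bench.MotionError: the arm cannot follow that straight line within its joint ranges
```

Run:
```python
from h import *
p=np.radians(28)
n=UX*(-np.sin(p))+np.array([0,0,np.cos(p)])
g=S(-.226,.0005,-.0354)+n*.0015
ctrl.move_l(g+n*.06,vel=.15)
q=ctrl.current_q();print(q,ctrl.current_t())
q2=np.array(q,float);q2[5]=q[5]+q[3];q2[3]=0;q2[4]=8
ctrl.movej(q2)
print(ctrl.current_tool_pos(),ctrl.current_eef_rot(),ctrl.current_t())
ctrl.goto(S(-.20,0,.07),RB)
print(ctrl.current_t(),ctrl.current_contact_force(),ctrl.current_grip_width(),ctrl.current_q())
W=wpose();np.save("W7.npy",W);w=ctrl.read_camera("wrist");cv2.imwrite("pics/w7.png",w)
s=ctrl.read_camera("scene");cv2.imwrite("pics/s7.png",s);crop(s,(180,160,320,270),5,"s7c")
```

```text
[-28.7594  21.4688 138.9069 127.9314  11.34   -55.6764] 26.075
[ 0.2983 -0.0957  0.0649] [[-0.1966  0.1766  0.9645]
 [-0.9786 -0.0968 -0.1817]
 [ 0.0613 -0.9795  0.1919]] 28.0833
28.925 [-0.3122 -0.0215 -6.3202] 0.5444398225213196 [-19.6165  20.408  103.9378   0.0053  55.7582  79.8144]
```

View pics/s7c.png

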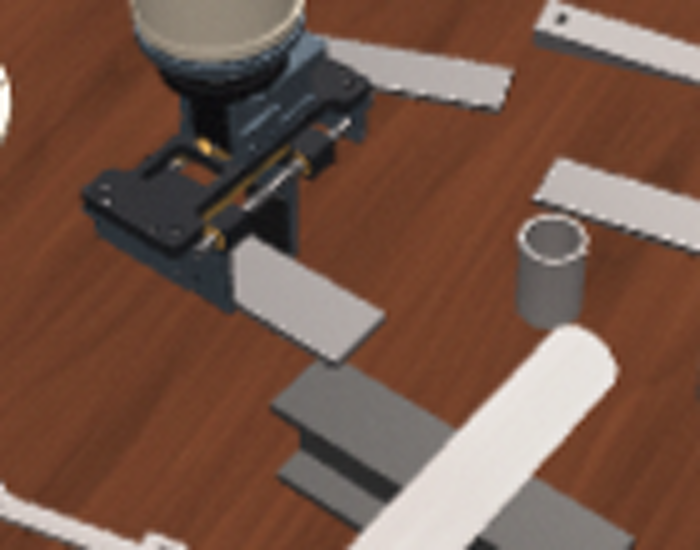

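View pics/w7.png

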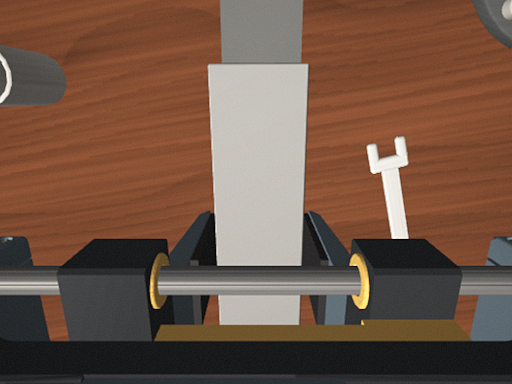

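```bash
cat >> h.py <<'E'
def place(zb,xf=-.005):
    "plate held at its middle; zb = support height above the beam"
    ctrl.goto(S(-.13,0,zb+.02),RB)
    ctrl.move_l(S(-.13,0,zb+.002),vel=.06)
    ctrl.command_gripper(0.66)
    ctrl.move_l(S(-.19,0,zb+.003),vel=.15)
    ctrl.command_gripper(0.0)
    print("w",ctrl.current_grip_width(),ctrl.current_contact_force(),ctrl.current_t())
    r=ctrl.move_l(S(xf-.06,0,zb+.003),vel=.10,contact_N=25)
    print("slid",r,ctrl.current_contact_force(),ctrl.current_t())
    ctrl.command_gripper(0.66)
    ctrl.move_l(S(xf-.064,0,zb+.003),vel=.1)
E
python3 - <<'E'
from h import *
place(0)
s=ctrl.read_camera("scene");cv2.imwrite("pics/s8.png",s);crop(s,(180,160,320,270),5,"s8c")
print(ctrl.current_tool_pos(),ctrl.current_t())
E
```

```text
w 0.5401640595161964 [ 3.1346 -1.3305 -0.3862] 31.175
slid True [ 2.7872 -0.3835  7.3876] 31.5583
[ 0.5819 -0.1195  0.083 ] 33.2917
```

View pics/s8c.png

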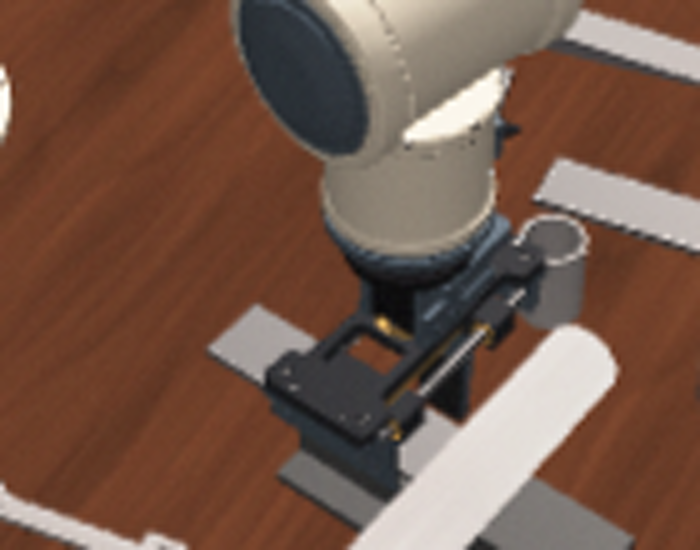

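Run:
```python
from h import *
b=onplane(np.array([[207,350],[256,304]])/5+[180,160],ctrl.camera_params("scene"),.088)
print([( (x-SEAT)@UX,(x-SEAT)@UY) for x in b])
```

```text
[(np.float64(-0.21109885872273323), np.float64(-0.027881108000871655)), (np.float64(-0.21200461783030555), np.float64(0.02152092229243656))]
```

```bash
sed -i 's/vel=.10,contact_N=25)/vel=.12)/' h.py
python3 - <<'E'
from h import *
ctrl.move_l(S(-.182,0,.003),vel=.25)
ctrl.command_gripper(0.0)
ctrl.move_l(S(-.065,0,.003),vel=.12)
print(ctrl.current_contact_force(),ctrl.current_tool_pos()-S(-.065,0,.003),ctrl.current_t())
ctrl.command_gripper(0.66)
ctrl.move_l(S(-.075,0,.10),vel=.35)
s=ctrl.read_camera("scene");cv2.imwrite("pics/s9.png",s);crop(s,(180,160,320,270),5,"s9c")
W=wpose();np.save("W9.npy",W);w=ctrl.read_camera("wrist");cv2.imwrite("pics/w9.png",w)
print(ctrl.current_t())
E
```

```text
[-3.8501  1.2866  7.5122] [-0.0006  0.0003 -0.    ] 35.3417
36.2583
```

View pics/s9c.png

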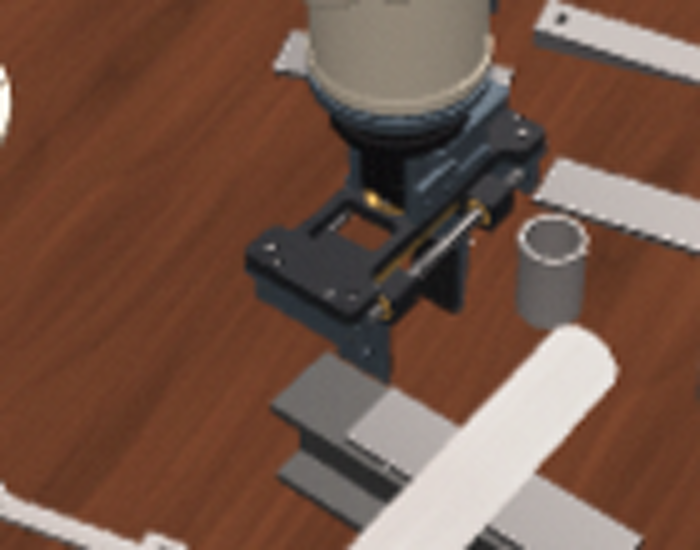

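View pics/w9.png

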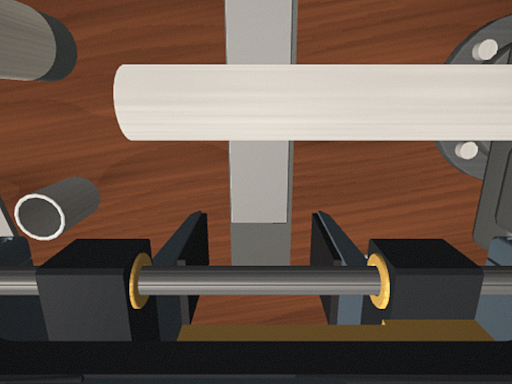

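Run:
```python
from h import *
W=np.load("W9.npy")
f=lambda b:[((x-SEAT)@UX,(x-SEAT)@UY) for x in b]
print(np.array(f(onplane([[232,222],[288,222],[229,142],[290,142]],ctrl.camera_params("wrist"),.088,W))))
print(np.array(f(onplane(np.array([[347,435],[388,388]])/5+[180,160],ctrl.camera_params("scene"),.088))))
```

```text
[[-0.1027  0.0251]
 [-0.1026 -0.0249]
 [-0.0314  0.026 ]
 [-0.0313 -0.0247]]
[[-0.0958 -0.0261]
 [-0.0987  0.0189]]
```

Run:
```python
from h import *
W=np.load("W6.npy")
im=cv2.imread("pics/w6.png");crop(im,(0,140,110,245),6,"w6c")
print(onplane([[16,166],[43,158]],ctrl.camera_params("wrist"),.008,W))
a=np.radians(12.8);u=np.array([np.cos(a),np.sin(a)]);v=np.array([-u[1],u[0]])
print(np.array([.362,.2571])+.095*u+.025*v,np.array([.362,.2571])+.095*u-.025*v)
W=np.load("W1.npy");print(onplane([[40,136],[65,131],[79,234],[104,230]],ctrl.camera_params("wrist"),.008,W))
```

```text
[[0.4516 0.3023 0.008 ]
 [0.457  0.2546 0.008 ]]
[0.4491 0.3025] [0.4602 0.2538]
[[0.7101 0.2365 0.008 ]
 [0.7112 0.1916 0.008 ]
 [0.5253 0.2283 0.008 ]
 [0.5255 0.1799 0.008 ]]
```

View pics/w6c.png

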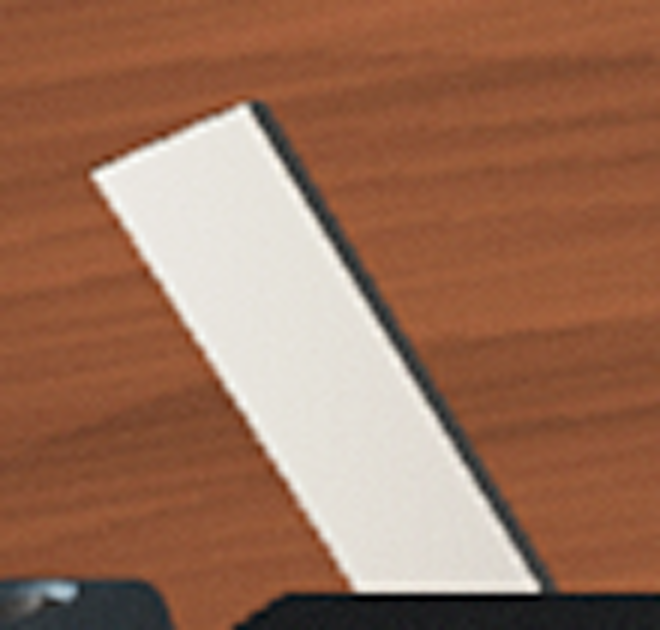

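```bash
cat >> h.py <<'E'
def place2(zb,xf=-.005):
    ctrl.goto(S(-.135,0,zb+.012),RB)
    ctrl.move_l(S(-.078,0,zb+.0055),vel=.12)
    ctrl.move_l(S(-.075,0,zb+.002),vel=.05)
    ctrl.command_gripper(0.66)
    ctrl.move_l(S(-.135,0,zb+.003),vel=.2)
    ctrl.command_gripper(0.0)
    print("w",ctrl.current_grip_width(),ctrl.current_t())
    ctrl.move_l(S(xf-.06,0,zb+.003),vel=.12)
    print("slid",ctrl.current_contact_force(),ctrl.current_t())
    ctrl.command_gripper(0.66)
    ctrl.move_l(S(xf-.075,0,zb+.09),vel=.35)
E
python3 - <<'E'
from h import *
pick((0.362,0.2571),12.8,0.0,zl=.13)
place2(.008)
s=ctrl.read_camera("scene");cv2.imwrite("pics/s10.png",s);crop(s,(180,160,320,270),5,"s10c")
W=wpose();np.save("W10.npy",W);w=ctrl.read_camera("wrist");cv2.imwrite("pics/w10.png",w)
print(ctrl.current_t())
E
```

```text
grip w 0.542008337071659 [0.3625 0.2574 0.0031] 38.9333
w 0.5429707348707442 43.1083
slid [3.972  0.4103 0.9286] 43.8417
44.7333
```

View pics/s10c.png

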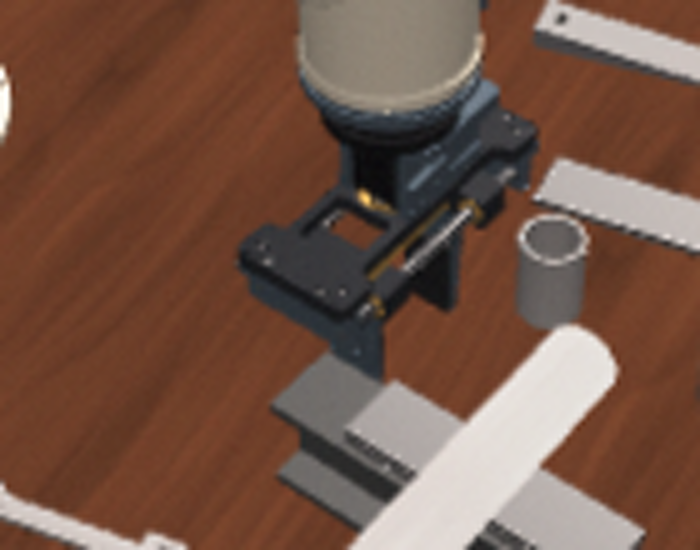

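View pics/w10.png

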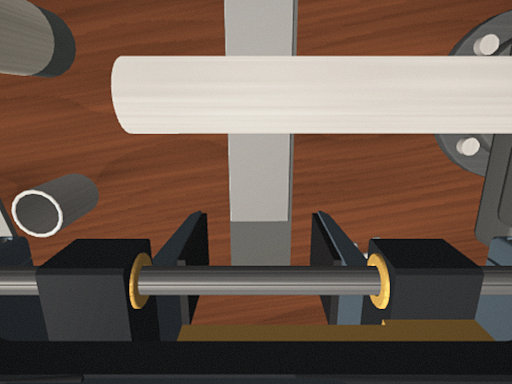

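Run:
```python
from h import *
pick((0.5337,0.3738),5.7,-.023,zt=.003,zl=.13)
zb=.016
ctrl.goto(S(-.165,0,zb+.012),RB)
w=ctrl.read_camera("wrist");cv2.imwrite("pics/w11.png",w)
ctrl.move_l(S(-.065,0,zb+.006),vel=.13)
ctrl.move_l(S(-.062,0,zb+.0025),vel=.05)
ctrl.command_gripper(0.56)
ctrl.move_l(S(-.165,0,zb+.006),vel=.25)
s=ctrl.read_camera("scene");cv2.imwrite("pics/s11.png",s);crop(s,(180,160,320,270),5,"s11c")
W=wpose();np.save("W11.npy",W);w=ctrl.read_camera("wrist");cv2.imwrite("pics/w11b.png",w)
print(ctrl.current_t())
```

```text
grip w 0.4364116228686789 [0.5112 0.3719 0.0037] 47.725
52.4
```

View pics/s11c.png

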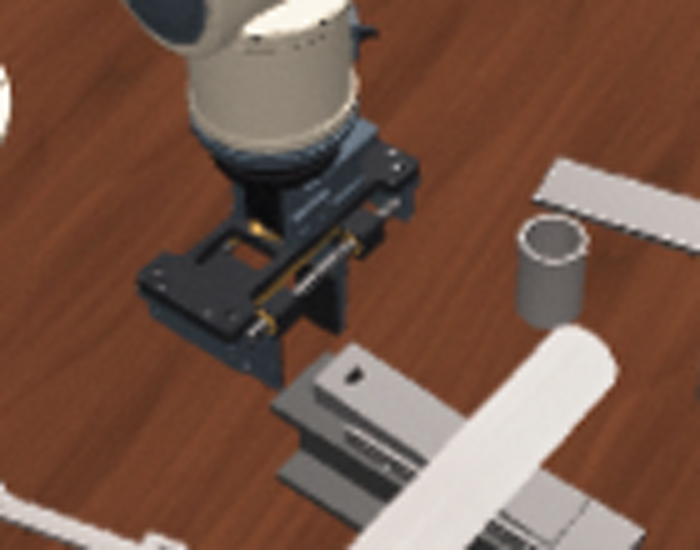

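View pics/w11.png

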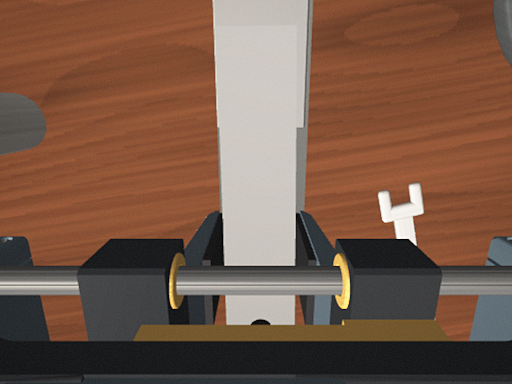

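View pics/w11b.png

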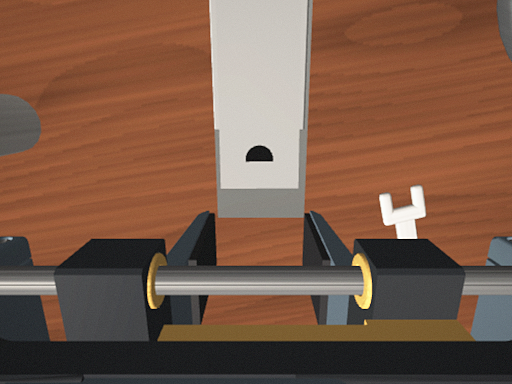

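Run:
```python
from h import *
zb=.016
ctrl.command_gripper(0.0)
ctrl.move_l(S(-.10,0,zb+.006),vel=.08)
f0=ctrl.current_contact_force();print(f0@UX,f0,ctrl.current_t())
r=ctrl.move_l(S(-.045,0,zb+.006),vel=.025,contact_N=10)
f=ctrl.current_contact_force();P=ctrl.current_tool_pos()-SEAT
ctrl.sleep(.1);f2=ctrl.current_contact_force()
print(r,f@UX,f2@UX,f2,P@UX,P@UY,ctrl.current_t())
```

```text
-0.4887333412169503 [-0.3815  0.6844 -0.3824] 54.2333
True 0.6938587089018713 -0.09964243802172494 [-0.1406 -0.2381 -0.696 ] -0.07154751267053971 0.00010613971459185953 55.575
```

Run:
```python
from h import *
zb=.016
r=ctrl.move_l(S(-.045,0,zb+.006),vel=.02,contact_N=14)
f=ctrl.current_contact_force();P=ctrl.current_tool_pos()-SEAT
ctrl.sleep(.05);f2=ctrl.current_contact_force()
print(r,f@UX,f2@UX,f2,P@UX,P@UY,ctrl.current_t())
W=wpose();np.save("W12.npy",W);w=ctrl.read_camera("wrist");cv2.imwrite("pics/w12.png",w)
s=ctrl.read_camera("scene");cv2.imwrite("pics/s12.png",s);crop(s,(200,180,320,290),6,"s12c")
print(ctrl.current_t())
```

```text
True -0.0876355901708076 0.7280956816912396 [ 0.7009 -0.2237  0.4938] -0.07152332842230301 0.00021622822091363347 56.025
56.125
```

View pics/s12c.png

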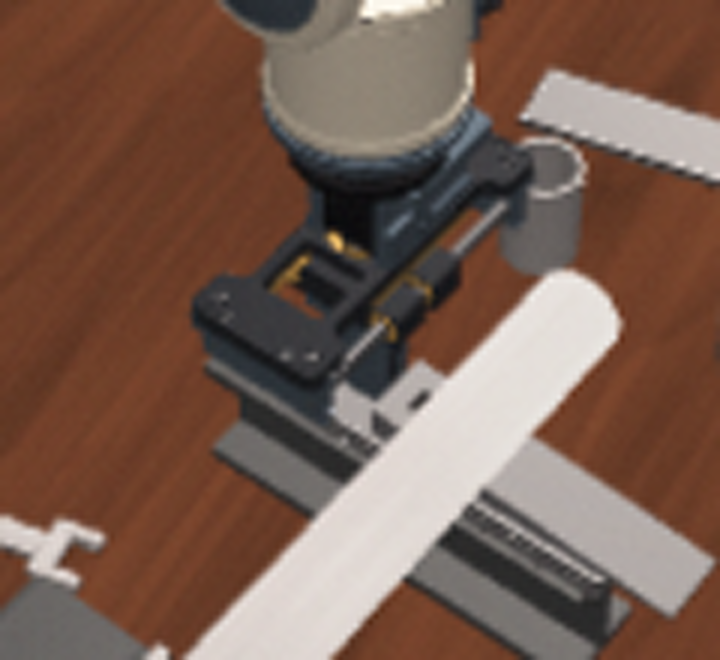

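View pics/w12.png

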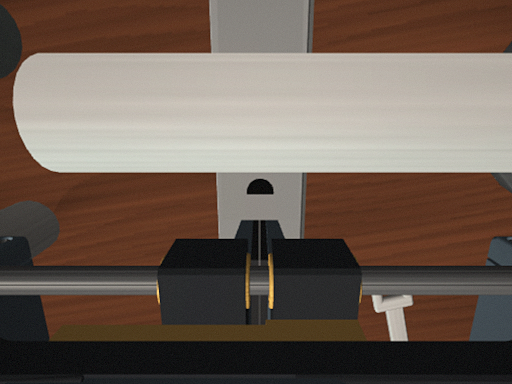

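Run:
```python
from h import *
zb=.016
ctrl.move_l(S(-.076,0,zb+.006),vel=.06)
ctrl.sleep(.2)
r=ctrl.move_l(S(-.055,0,zb+.006),vel=.025,contact_N=15)
f=ctrl.current_contact_force();P=ctrl.current_tool_pos()-SEAT
print(r,f@UX,P@UX,ctrl.current_t())
ctrl.move_l(S(-.13,0,zb+.006),vel=.12)
W=wpose();np.save("W13.npy",W);w=ctrl.read_camera("wrist");cv2.imwrite("pics/w13.png",w)
s=ctrl.read_camera("scene");cv2.imwrite("pics/s13.png",s);crop(s,(200,180,320,290),6,"s13c")
t=ctrl.read_camera("top");cv2.imwrite("pics/t13.png",t)
print(ctrl.current_t())
```

```text
True -0.10338892789448052 -0.07142920180276632 56.9917
57.775
```

View pics/s13c.png

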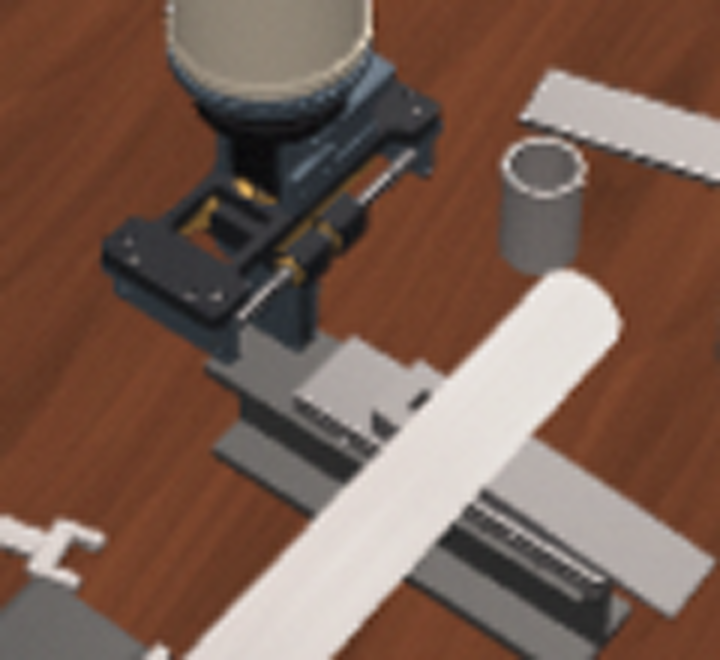

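View pics/w13.png

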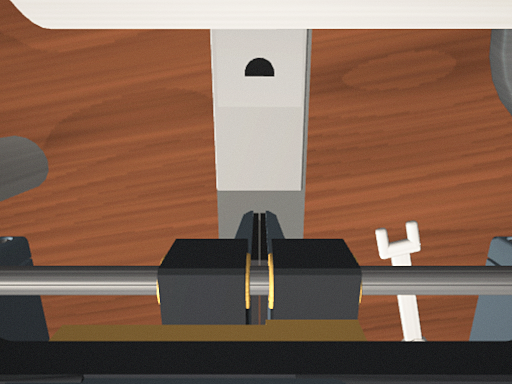

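Run:
```python
from h import *
W=np.load("W13.npy");p=ctrl.camera_params("wrist")
f=lambda b:np.array([((x-SEAT)@UX,(x-SEAT)@UY) for x in b])
print("plate rear",f(onplane([[217,189.5],[304,189.5]],p,.096,W)))
print("taper rear",f(onplane([[214,107],[304,107]],p,.116,W)))
im=cv2.imread("pics/w13.png");crop(im,(190,20,330,240),3.6,"w13c")
t=cv2.imread("pics/t13.png");crop(t,(90,60,460,290),2.1,"t13c")
```

```text
plate rear [[-0.1018  0.0253]
 [-0.1017 -0.0255]]
taper rear [[-0.0546  0.0225]
 [-0.0546 -0.0208]]
```

View pics/w13c.png

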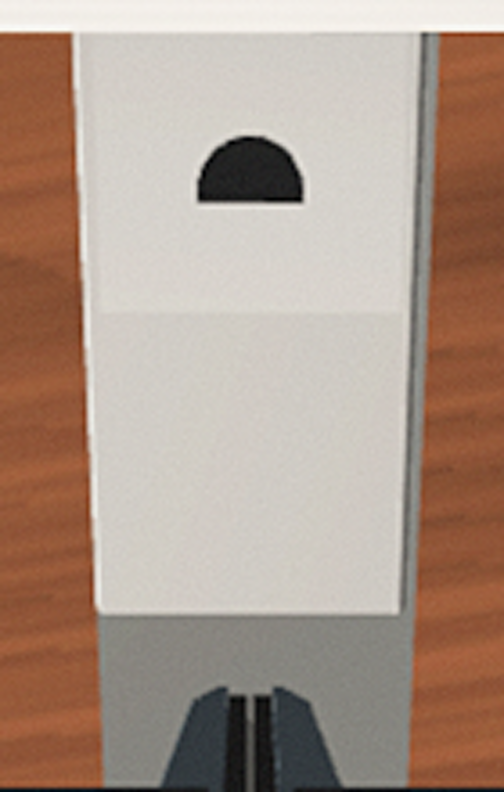

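View pics/t13c.png

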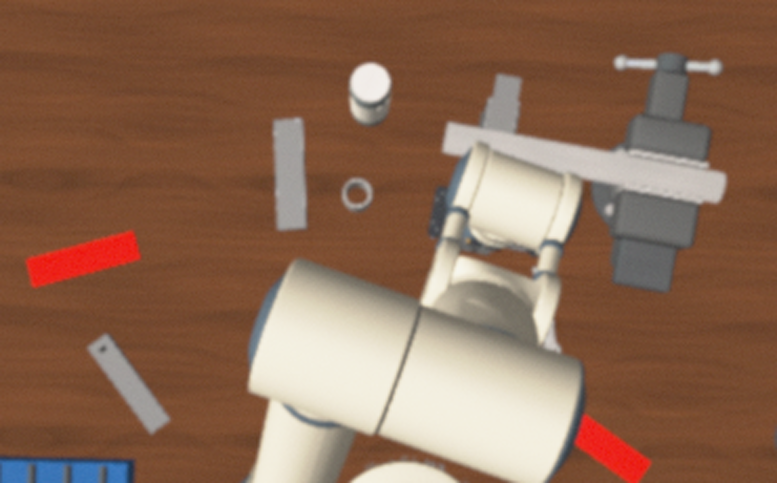

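Run:
```python
from h import *
ctrl.move_l(S(-.15,0,.12),vel=.2)
ctrl.sleep(.3)
print(ctrl.current_contact_force(),ctrl.current_t())
ctrl.sign_off()
```

```text
[ 0.6259  0.2598 -0.742 ] 58.725
the job is handed in; nothing more can be done
```

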